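Chock the mended bamboo holder and free it from the vise

ROBOT

A 6-joint arm with a two-finger parallel gripper is mounted at the origin on the work surface. World frame = base frame: x ahead of the robot, y to its left, z up, the work surface at z = 0. Lengths are in m, angles in rad, forces in N, time in s.
With the tool pointing down it reaches from about 0.3 to 0.775 m from the base axis. Payload 14.6 kg.
Tool frame: the origin (TCP) lies on the centre line of the jaws, within the pads' length; the fingertips stand ctrl.tcp_to_tips ahead of it and the grasp point (between the pads) lies 2 mm behind it (ctrl.tcp_to_tips is the distance from the TCP to the fingertips, in m); z points along the fingers, y is the line along which they close (so a half turn about z gives the same grasp; the last joint's range is limited). The gripper opens to 94 mm and grips with 3 to 60 N. Pads are 16 mm wide; open, the fingers measure 119 mm over their backs; the gripper's body (75 mm by 177 mm) begins 78 mm behind the grasp point.
Start: joints at [-1.251, 0.3, 1.521, -0, 1.321, -0.067], TCP at [0.207, -0.509, 0.222] pointing down, gripper open.
Joint ranges: [-3.03, 3.03], [-0.79, 2.21], [0.23, 2.52], [-1.04, 4.18], [0, 3.07], [-2.55, 2.55]. Speed limits (rad/s): [2.22, 2.22, 2.57, 3.14, 3.14, 3.14].

INTERFACE

Orientations are given as [roll, pitch, yaw] about the fixed x, y, z axes, in that order (R = Rz(yaw) Ry(pitch) Rx(roll)).
In Python, from station import telemetry, viewer, hand_in, ctrl gives the robot as it stands.
- The arm moves only by the tool step_arm, never from a script. Its argument "plan" is a list of rows, each an object of numbers: "dx", "dy", "dz": the shift along the tool's x, y, z scaled (see below); "rx", "ry", "rz": the turn, a rotation vector about the tool's x, y, z scaled (see below); "claw": the closure, from 0 (fully open) to 1 (shut). In form: [{"dx": .., "dy": .., "dz": .., "rx": .., "ry": .., "rz": .., "claw": ..}, ...]. A call has 1 to 10 rows; each row shifts and turns the commanded pose from where the row before left it, along the tool's axes as they then stand; what a row does not reach is not made up. The controller multiplies each number of a shift by 0.1 m and each number of a turn by 90 degrees. A row lasts 1/10 s, in which the tool goes at most 50 mm and 8.59 degrees, less where a joint would pass 70% of its speed; a pose out of reach is approached as far as the arm can. A call with a number of a shift or a turn outside -1 to 1 is refused whole. A call with a gripper value outside its range is refused whole. The fingers move at their own pace and stop on an object; "grip_force" is the grip in N (left out, the last holds). Time passes only in rows, so rows that do not move let the fingers close. It gives the time, the measured TCP pose, the force, the opening and the grip force at its end, in the units of the state.
- telemetry.get_obs(): the state, without advancing time (a new reading comes with each control period).
- viewer.camera(name): name is "side" or "top"; returns a dict with "img" (420x560x3 uint8, red, green, blue), "z_map" (420x560 float32, m along the optical axis (not along the pixel's ray), 0 where there is no reading), "fx", "fy", "cx", "cy" (pixels), "R" (3x3) and "t" (3): a world point X has camera coordinates R X + t. Camera axes: x right, y down, z forward; pixel columns grow to the right and rows downward; lengths in m; the calibration is good to about 2 mm. A picture is of the moment at which its call begins.
- hand_in(): hands the job in; it is judged then, once.
Trained networks look in a picture, given as the dict that the camera call returned (one of the last four; its "shot" number tells which), for a name from the list of things; names that differ only in an ending like _2 or _b are one class to them, and where a whole thing is asked for, a point or a joint stands for the part that bears it (a point fixed in the world has none). Each returns a list of dicts, best first, with "score" (0 to 1); they miss things now and then, are a little off and sometimes report something else, mostly with a low value. They report only what shows in the picture. A call takes as long as a camera call. They do not tell look-alikes from the thing itself.
- viewer.recognise(target, picture): "rect" ([left, top, right, bottom] in pixels, round what is visible of it).
The state is a dict: "time_s": time; "qpos": joint angles; "joint_vel": joint speeds; "tau": joint torques, N m; "ee_pos": TCP position; "eef_rot": TCP orientation; "force": force on the tool from outside, world axes, zero at the start; "moment": the same for the moment, N m; "grip_width": finger opening in m; "grip_force": force on a finger pad.
Only numpy, scipy, OpenCV 4.12 (cv2) and the standard library are available. Lean on these libraries where they do the work, as an engineer would, in place of code of your own. Each camera call takes 0.05 s, during which the arm holds its last target. There are 200 camera calls.

TASK

The mended bamboo flower holder lies across the sloping board, and only the vise keeps it from rolling down. Set the two leather chocks flat on the board, one on each side of the sliding jaw, noses uphill and snug under the holder's downhill side; only when both are in place and let go, draw the vise's knob all the way back to its stop, so that the holder stays where it lies with its gold seam up. Leave the teacup, lacquer jar, burnisher and small vase where they are.

Things in the scene. Friction and masses are not known exactly. Their poses are not given: they have to be found in the camera images.
- deck: Cork-faced top of the fixed beech sloping board, 24 degrees steep; its low edge is 48 mm above the table. Origin on the cork below the holder's middle; x straight up the slope along the surface, y level along the holder, z square out of the surface. The holder touches the cork along x = 0. Board edges: x = -160 mm (low), +100 mm (high), y = +-140 mm. The cork grips leather well.
- holder: Mended bamboo flower holder: loose tube 80 mm across, 200 mm long, about 0.27 kg, lying level across the slope on the cork between the vise's fixed jaw (uphill) and sliding jaw (downhill). Origin mid-axis; y along the tube; z towards the gold seam, straight up at the start. With the jaw back and nothing below it, it rolls down the board.
- chock_a: One of two alike chocks: rigid wedge of dark red-brown leather, lead-filled, 80 mm long, 40 wide, 38 high, 0.35 kg, flat on the table at the start. Origin mid underside; x to the thin nose (2 mm thick), y across, z up. The full-height heel (x = -40 to +8 mm) has upright sides to grip; from it the face falls at 48 degrees to the nose.
- chock_b: The other chock, same shape, size, weight and axes as chock_a; either may go on either side. Flat on the cork, nose uphill, a chock just touches the holder when its origin is at x = -60 mm in the deck's frame.
- chock_place_1 (a point): Point on the cork at x = -60, y = +80 mm of the deck's frame: a good place for one chock's origin (the fingers then clear the sliding jaw). The holder bulges over the work here: a gripper held vertical on the heel strikes the holder, one square to the board clears it.
- chock_place_2 (a point): The same on the other side of the jaw, at x = -60, y = -80 mm of the deck's frame.
- vise_knob (a point): Middle of the vise's turned wooden draw knob, 30 mm across, 42 mm long, axis along the slope, 32 mm out from the plane of the cork. A rod through the front block ties it to the sliding jaw. It stands beyond the board's low edge (x = -183 mm in the deck's frame when shut, y = 0) and moves straight down the slope as the jaw opens.
- jaw (a joint): How far the vise's sliding jaw is drawn back, in m: 0 = shut on the holder, 0.050 = fully open, at its stop. The screw is slackened: the jaw slides stiffly by hand, with 5 to 8 N, and stays where it is left. It is 40 mm wide (deck y), 53 mm high, at deck x = -72 to -40 mm when shut.
- vise_front (a point): Top middle of the vise's fixed front block, 40 mm wide, 46 mm high, at deck x = -150 to -130 mm; a small clamp lever on it reaches to y = +55 mm, 65 mm above the cork; leave it. The fixed jaw is uphill of the holder, at deck x = 40 to 90 mm, 66 mm wide, 52 mm high.
- teacup: Celadon teacup with gold seams, 86 mm across, 62 mm high; origin mid underside. Leave it.
- lacquer_jar: Squat lidded red lacquer jar, 112 mm across, 79 mm high; origin mid underside. Leave it.
- burnisher: Agate burnisher in a turned handle, 170 mm long along its x, 26 mm high, lying down; origin mid underside. Leave it.
- small_vase: Small upright bamboo vase, 54 mm across, 130 mm high; origin mid underside. Leave it.
There are look-alikes about, which are no part of the job. What is shaped like the chock_a but blue is not meant. What is shaped like the chock_b but grey or turquoise is not meant.

How it is judged:
By the outcome, as a careful person would: the job done as asked, in the order asked, and still so for the second after the job is handed in, with the robot touching nothing.
It also fails if it takes over 72 s, if anything falls off the work surface, if the arm or the gripper's body presses on something with over 40 N, if the wrist force passes 120 N, or if a joint passes its speed limit or range.

## Working session

There is one attempt and no reset: what is moved stays moved. The work goes in short steps, Python scripts to look and compute and a tool call to move; the robot and the scene stay as the last step left them, time stands still between calls to the robot, and variables do not carry over. Pictures are saved under pics/ and viewed, at most 10 in all, crops included, and the job is handed in when it is done.

Besides the shell and the picture viewer there is one more tool, called after "Emit:" as name([rows], argument=value, ...), one row to a line, values as JSON. step_arm: Moves the arm, as the interface text tells. Shifts and turns lie within -1 to 1; 1 stands for 0.1 m of shift or 90 degrees of turn. Its arguments: {"type":"object","properties":{"plan":{"type":"array"},"grip_force":{"type":"number"}},"required":["plan"]}

```bash
mkdir -p pics; ls; cat > h.py <<'E'
import numpy as np, cv2
from station import telemetry, viewer, hand_in, ctrl
def back(p,u,v,z=None):
    z=p["z_map"][int(v),int(u)] if z is None else z
    c=np.array([(u-p["cx"])/p["fx"]*z,(v-p["cy"])/p["fy"]*z,z])
    return p["R"].T@(c-p["t"])
def cloud(p):
    v,u=np.mgrid[:420,:560]; z=p["z_map"]
    c=np.stack([(u-p["cx"])/p["fx"]*z,(v-p["cy"])/p["fy"]*z,z],-1)
    return (c-p["t"])@p["R"]
E
python3 - <<'E'
from h import *
print(ctrl.tcp_to_tips, telemetry.get_obs())
ims=[]
for n in("top","side"):
    p=viewer.camera(n); ims.append(p["img"]); print(n,p["R"].round(3).tolist(),p["t"].round(3))
    for k in("chock_a","vise_knob","holder","deck"):
        for d in viewer.recognise(k,p)[:6]: print(n,k,[int(a) for a in d["rect"]],round(d["score"],2))
    np.savez(n+"0.npz",**{k:p[k] for k in("img","z_map","fx","fy","cx","cy","R","t")})
    cv2.imwrite(f"pics/{n}0.png",p["img"][:,:,::-1])
E
```

```text
pics
0.017 {'time_s': 0.0, 'qpos': array([-1.25062140e+00,  3.00466171e-01,  1.52157384e+00, -4.19814803e-05,
        1.32069629e+00, -6.65825246e-02]), 'joint_vel': array([ 5.47184205e-04,  5.34691781e-04, -4.54807066e-04, -4.84370169e-04,
        1.54070888e-04, -6.62625569e-05]), 'tau': array([-1.23394613e-03, -5.31811130e+01, -3.52735198e+01,  7.07580778e-02,
        2.44371418e-02, -1.32050814e-04]), 'ee_pos': array([ 0.20737385, -0.50914809,  0.22189209]), 'eef_rot': array([-3.14044884e+00, -3.55171421e-05,  3.86767847e-01]), 'force': array([ 0.8991891 , -0.01162181,  0.14361982]), 'moment': array([ 0.00307973, -0.01981323, -0.03505777]), 'grip_force': 0.0, 'grip_width': 0.09397450366784148}
top [[-0.01, -1.0, 0.001], [-0.989, 0.01, -0.146], [0.146, -0.002, -0.989]] [0.015 0.6   1.675]
top chock_a [226, 256, 250, 278] 0.79
top chock_a [203, 149, 225, 170] 0.78
top chock_a [189, 249, 214, 267] 0.65
top chock_a [183, 277, 206, 302] 0.57
top chock_a [191, 213, 216, 228] 0.53
top chock_a [221, 181, 240, 209] 0.51
top vise_knob [257, 216, 301, 227] 0.58
top holder [299, 185, 332, 250] 0.98
top deck [256, 174, 354, 262] 0.8
side [[-0.755, -0.655, -0.004], [-0.495, 0.574, -0.652], [0.43, -0.49, -0.758]] [0.418 0.365 1.101]
side chock_a [239, 358, 268, 378] 0.88
side chock_a [261, 291, 279, 324] 0.85
side chock_a [142, 231, 160, 261] 0.84
side chock_a [175, 287, 206, 318] 0.77
side chock_a [207, 314, 241, 346] 0.64
side chock_a [180, 241, 208, 273] 0.57
side vise_knob [239, 199, 289, 251] 0.81
side holder [249, 160, 326, 218] 0.59
side deck [223, 146, 351, 269] 0.74
```

```bash
python3 - <<'E'
from h import *
p=dict(np.load("top0.npz"))
s=dict(np.load("side0.npz"))
a=cv2.resize(p["img"][130:320,170:390,::-1],None,fx=2.6,fy=2.6,interpolation=cv2.INTER_CUBIC)
cv2.imwrite("pics/top_crop.png",a)
b=cv2.resize(s["img"][140:390,120:380,::-1],None,fx=2.3,fy=2.3,interpolation=cv2.INTER_CUBIC)
cv2.imwrite("pics/side_crop.png",b)
for r in ([226,256,250,278],[203,149,225,170],[189,249,214,267],[183,277,206,302],[191,213,216,228],[221,181,240,209]):
    u,v=(r[0]+r[2])/2,(r[1]+r[3])/2; print(r,back(p,u,v).round(3),p["img"][int(v)-2:int(v)+3,int(u)-2:int(u)+3].mean((0,1)).round())
# deck plane fit
C=cloud(p)
m=np.concatenate([C[178:258,x] for x in range(270,295)])
m=m[m[:,2]>.03]
for k in range(4):
    A=np.c_[m[:,:2],np.ones(len(m))]; w=np.linalg.lstsq(A,m[:,2],rcond=None)[0]; r=m[:,2]-A@w; m=m[abs(r)<max(.004,np.percentile(abs(r),70))] if k<3 else m
print(w,np.degrees(np.arctan(np.hypot(*w[:2]))),np.degrees(np.arctan2(w[1],w[0])),len(m),r.std())
E
```

```text
[226, 256, 250, 278] [0.418 0.167 0.046] [101.  96.  91.]
[203, 149, 225, 170] [0.784 0.249 0.048] [ 49.  70. 121.]
[189, 249, 214, 267] [0.45  0.29  0.033] [89. 45. 33.]
[183, 277, 206, 302] [0.346 0.312 0.033] [ 56. 134. 121.]
[191, 213, 216, 228] [0.576 0.285 0.035] [98. 50. 38.]
[221, 181, 240, 209] [0.662 0.194 0.036] [ 34.  61. 118.]
[-0.03402974 -0.37745813  0.09092135] 20.75615708903199 -95.15157490926374 557 0.002258158411871835
```

View pics/top_crop.png

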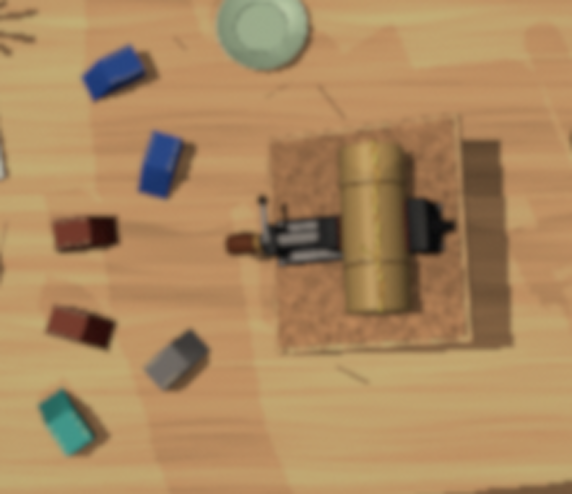

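View pics/side_crop.png

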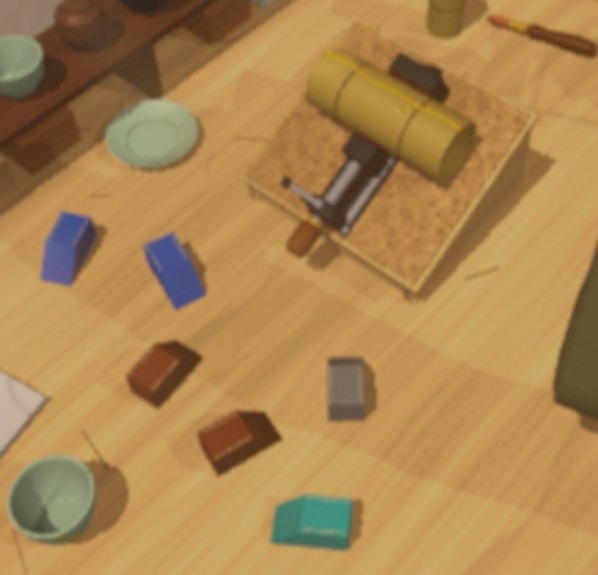

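The top crop shows two red-brown chocks at full-image pixels (203,220) and (201,256), noses to the right (world -y). The side crop shows the same two at (190,303) and (224,330). The other wedges are blue (214,159 and 231,193), grey (238,267) and turquoise (195,290). Only the two red-brown ones fit the leather description. The board rises towards the right (-y), with the knob at (262,223). Both crops are enlarged, so they also serve as the confirmation.

```bash
cat >> h.py <<'E'
def cluster(p,win):
    l,t,r,b=win; I=p["img"][t:b,l:r].astype(float); C=cloud(p)[t:b,l:r]
    m=(I[...,0]>1.5*I[...,1])&(I[...,0]<150)&(I[...,0]>25)&(p["z_map"][t:b,l:r]>0)&(C[...,2]>-.01)&(C[...,2]<.06)
    n,lab,st,_=cv2.connectedComponentsWithStats(m.astype(np.uint8))
    k=1+st[1:,4].argmax(); return C[lab==k]
E
python3 - <<'E'
from h import *
from scipy.optimize import least_squares
p=dict(np.load("top0.npz")); s=dict(np.load("side0.npz"))
for nm,w1,w2 in(("red1",(186,208,220,233),(170,283,210,322)),("red2",(184,244,218,272),(204,310,245,350))):
    for P,w in((p,w1),(s,w2)):
        c=cluster(P,w); 
        r=cv2.minAreaRect((c[c[:,2]>0][:,:2]*1000).astype(np.float32))
        top=c[c[:,2]>.032]; r2=cv2.minAreaRect((top[:,:2]*1000).astype(np.float32))
        print(nm,len(c),[np.round(x,1) for x in r],"top",len(top),np.median(top[:,2]).round(4),top.mean(0).round(4),[np.round(x,1) for x in r2])
# deck plane: fixed 24deg slope, unknown heading & offset
T=np.tan(np.radians(24))
for P,nm,(l,t,r,b) in((p,"top",(256,174,354,262)),(s,"side",(223,146,351,269))):
    I=P["img"][t:b,l:r].astype(float); c=cloud(P)[t:b,l:r]
    hsv=cv2.cvtColor(P["img"][t:b,l:r],cv2.COLOR_RGB2HSV); 
    m=c.reshape(-1,3); m=m[(m[:,2]>.04)&(m[:,2]<.16)]
    best=(0,)
    rng=np.random.default_rng(0)
    for _ in range(3000):
        q=m[rng.integers(len(m))]; h=-np.pi/2+rng.uniform(-.3,.3)
        e=m[:,2]-q[2]-T*((m[:,:2]-q[:2])@[np.cos(h),np.sin(h)]); k=(abs(e)<.003).sum()
        if k>best[0]: best=(k,h,q)
    k,h,q=best
    o=q[2]-T*(q[:2]@[np.cos(h),np.sin(h)])
    for _ in range(5):
        e=m[:,2]-o-T*(m[:,:2]@[np.cos(h),np.sin(h)]); i=m[abs(e)<.005]
        f=lambda x:i[:,2]-x[1]-T*(i[:,:2]@[np.cos(x[0]),np.sin(x[0])]); h,o=least_squares(f,[h,o],loss="soft_l1",f_scale=.002).x
    A=np.c_[i[:,:2],np.ones(len(i))]; w=np.linalg.lstsq(A,i[:,2],rcond=None)[0]
    print(nm,len(m),len(i),"heading",np.degrees(h),"o",o,"std",f([h,o]).std(),"free fit",np.degrees(np.arctan(np.hypot(*w[:2]))),np.degrees(np.arctan2(w[1],w[0])))
    # rectangle of inlier + holder in deck coords
    u=np.array([np.cos(h),np.sin(h),0]); X=np.cos(np.radians(24))*u+np.array([0,0,np.sin(np.radians(24))]); Z=np.array([0,0,1])*np.cos(np.radians(24))-np.sin(np.radians(24))*u; Y=np.cross(Z,X)
    R=np.c_[X,Y,Z]; O=np.array([0,0,o])
    D=(c.reshape(-1,3)-O)@R; np.savez("deck_"+nm,R=R,O=O,D=D)
    on=D[abs(D[:,2])<.004]; r=cv2.minAreaRect((on[:,:2]*1000).astype(np.float32)); print(" board",[np.round(x,1) for x in r],np.percentile(on[:,:2],[1,99],axis=0).round(3).tolist())
    hd=D[(D[:,2]>.055)&(D[:,2]<.095)]; g=np.median(hd,0); hd=hd[(abs(hd[:,0]-g[0])<.06)&(abs(hd[:,1]-g[1])<.13)]
    fc=lambda x:np.hypot(hd[:,0]-x[0]-x[2]*(hd[:,1]-g[1]),hd[:,2]-x[1])-.04
    x=least_squares(fc,[g[0],.04,0],loss="soft_l1",f_scale=.003).x
    print(" holder axis x,z,skew deg",x[:2].round(4),np.degrees(x[2]).round(2),"y range",np.percentile(hd[:,1],[1,99]).round(4),len(hd))
E
```

```text
red1 243 [array([580.4, 289.6]), array([37.3, 73.9]), np.float64(5.8)] top 159 0.0386 [0.5793 0.2992 0.0388] [array([579.5, 298.5]), array([37.2, 56. ]), np.float64(5.6)]
red1 496 [array([578.9, 290.5]), array([40.5, 80.2]), np.float64(6.4)] top 299 0.0397 [0.5762 0.3047 0.0394] [array([577.6, 302.1]), array([39.2, 55.7]), np.float64(8.4)]
red2 231 [array([460.1, 295. ]), array([74.5, 33.7]), np.float64(75.7)] top 154 0.0383 [0.4623 0.3037 0.0385] [array([462.8, 302.6]), array([59.2, 33.6]), np.float64(73.7)]
red2 558 [array([456.2, 295.2]), array([79.7, 42.9]), np.float64(73.7)] top 353 0.0397 [0.4581 0.3084 0.0395] [array([459.5, 306.4]), array([56.3, 42.9]), np.float64(73.7)]
top 4635 3129 heading -87.9148688874594 o 0.059035852332486725 std 0.0025805815414841225 free fit 23.97816330891347 -87.93692673226725
 board [array([101.7, 561.6]), array([277.1, 261.6]), np.float64(89.8)] [[-0.026, 0.428], [0.229, 0.698]]
 holder axis x,z,skew deg [0.1299 0.04  ] 0.23 y range [0.4625 0.6593] 1464
side 6821 4728 heading -87.89709917298204 o 0.06091046125049673 std 0.0023368154370732655 free fit 23.98512435501718 -87.90392075852938
 board [array([ 39.9, 558.6]), array([279.7, 377. ]), np.float64(89.8)] [[-0.031, 0.421], [0.226, 0.694]]
 holder axis x,z,skew deg [0.1288 0.0401] 0.16 y range [0.4606 0.6575] 1827
```

```bash
cat >> h.py <<'E'
from scipy.spatial.transform import Rotation as Rn
a=np.radians(24); hd=np.radians(-87.9); _u=np.array([np.cos(hd),np.sin(hd),0])
X=np.cos(a)*_u+[0,0,np.sin(a)]; Z=-np.sin(a)*_u+[0,0,np.cos(a)]; Y=np.cross(Z,X); DR=np.c_[X,Y,Z]
DO=np.array([0,0,.060])+DR@[.1294,.5603,0]
deck=lambda x,y,z:DO+DR@np.array([x,y,z])
TOOLD=np.c_[-X,Y,-Z]               # tool square to the deck
down=lambda nose:np.c_[[-np.cos(nose),-np.sin(nose),0],[-np.sin(nose),np.cos(nose),0],[0,0,-1]]
def go(pos,R):
    o=telemetry.get_obs(); R0=Rn.from_euler("xyz",o["eef_rot"]).as_matrix()
    print("rot units",(Rn.from_matrix(R0.T@R).as_rotvec()/(np.pi/2)).round(4),"| then shift units in new frame",(R.T@(np.array(pos)-o["ee_pos"])/.1).round(4),"| shift in current frame",(R0.T@(np.array(pos)-o["ee_pos"])/.1).round(4), "t",round(o["time_s"],2),"F",o["force"].round(1),"w",o["grip_width"].round(4))
E
python3 - <<'E'
from h import *
print(DO,deck(-.078,.08,.02),deck(-.183,0,.032))
go([.578,.306,.25],down(np.radians(-84.2)))
E
```

```text
[ 0.56425545 -0.09760192  0.11263172] [ 0.64129253 -0.01533246  0.09917717] [0.55765246 0.08247145 0.06743237]Traceback (most recent call last):
  File "<stdin>", line 3, in <module>
  File "h.py", line 25, in go
    print("rot units",(Rn.from_matrix(R0.T@R).as_rotvec()/(np.pi/2)).round(4),"| then shift units in new frame",(R.T@(np.array(pos)-o["ee_pos"])/.1).round(4),"| shift in current frame",(R0.T@(np.array(pos)-o["ee_pos"])/.1).round(4), "t",round(o["time_s"],2),"F",o["force"].round(1),"w",o["grip_width"].round(4))
                                                                                                                                                                                                                                                                                              ^^^^^^^^^^^^^^^^^^^^^
AttributeError: 'float' object has no attribute 'round'
```

Emit:
step_arm([
  {"dz":-0.4,"rz":-0.082},
  {"dz":-0.4,"rz":-0.082},
  {"rz":-0.082},
  {"rz":-0.082},
  {"rz":-0.082},
  {"rz":-0.082},
  {"rz":-0.082},
  {"rz":-0.082},
  {"rz":-0.082},
  {"rz":-0.082},
])

```text
$.plan[0]: bad value
```

```bash
python3 - <<'E'
from h import *
go([.578,.306,.30],down(np.radians(-84.2)))
E
```

```text
Traceback (most recent call last):
  File "h.py", line 25, in go
    print("rot units",(Rn.from_matrix(R0.T@R).as_rotvec()/(np.pi/2)).round(4),"| then shift units in new frame",(R.T@(np.array(pos)-o["ee_pos"])/.1).round(4),"| shift in current frame",(R0.T@(np.array(pos)-o["ee_pos"])/.1).round(4), "t",round(o["time_s"],2),"F",o["force"].round(1),"w",o["grip_width"].round(4))
                                                                                                                                                                                                                                                                                              ^^^^^^^^^^^^^^^^^^^^^
AttributeError: 'float' object has no attribute 'round'
```

```bash
sed -i 's/o\["grip_width"\].round(4)/round(o["grip_width"],4)/' h.py; python3 - <<'E'
from h import *
go([.578,.306,.30],down(np.radians(-84.2)))
E
```

```text
rot units [-0.000e+00 -1.000e-04 -8.182e-01] | then shift units in new frame [ 7.7372  4.5104 -0.7759] | shift in current frame [ 6.5073 -6.1534 -0.775 ] t 0.5 F [ 0.4  0.5 -0.1] w 0.0936
```

Emit:
step_arm([
  {"dx":0,"dy":0,"dz":-0.4,"rx":0,"ry":0,"rz":-0.082,"claw":0},
  {"dx":0,"dy":0,"dz":-0.4,"rx":0,"ry":0,"rz":-0.082,"claw":0},
  {"dx":0,"dy":0,"dz":0,"rx":0,"ry":0,"rz":-0.082,"claw":0},
  {"dx":0,"dy":0,"dz":0,"rx":0,"ry":0,"rz":-0.082,"claw":0},
  {"dx":0,"dy":0,"dz":0,"rx":0,"ry":0,"rz":-0.082,"claw":0},
  {"dx":0,"dy":0,"dz":0,"rx":0,"ry":0,"rz":-0.082,"claw":0},
  {"dx":0,"dy":0,"dz":0,"rx":0,"ry":0,"rz":-0.082,"claw":0},
  {"dx":0,"dy":0,"dz":0,"rx":0,"ry":0,"rz":-0.082,"claw":0},
  {"dx":0,"dy":0,"dz":0,"rx":0,"ry":0,"rz":-0.082,"claw":0},
  {"dx":0,"dy":0,"dz":0,"rx":0,"ry":0,"rz":-0.082,"claw":0},
])

```text
time_s: 1.5
ee_pos: [0.2075, -0.5093, 0.3024]
eef_rot: [3.142, -0.0, 1.68]
force: [-0.8, 0.2, 0.4]
grip_width: 0.0941
grip_force: 0.0
```

```bash
python3 - <<'E'
from h import *
go([.578,.306,.30],down(np.radians(-84.2)))
E
```

```text
rot units [ 0.     -0.      0.0052] | then shift units in new frame [7.7373 4.5103 0.0244] | shift in current frame [7.7002 4.5733 0.0246] t 1.5 F [-0.8  0.2  0.4] w 0.0941
```

Emit:
step_arm([
  {"dx":0.43,"dy":0.25,"dz":0,"rx":0,"ry":0,"rz":0.005,"claw":0},
  {"dx":0.43,"dy":0.25,"dz":0,"rx":0,"ry":0,"rz":0,"claw":0},
  {"dx":0.43,"dy":0.25,"dz":0,"rx":0,"ry":0,"rz":0,"claw":0},
  {"dx":0.43,"dy":0.25,"dz":0,"rx":0,"ry":0,"rz":0,"claw":0},
  {"dx":0.43,"dy":0.25,"dz":0,"rx":0,"ry":0,"rz":0,"claw":0},
  {"dx":0.43,"dy":0.25,"dz":0,"rx":0,"ry":0,"rz":0,"claw":0},
  {"dx":0.43,"dy":0.25,"dz":0,"rx":0,"ry":0,"rz":0,"claw":0},
  {"dx":0.43,"dy":0.25,"dz":0,"rx":0,"ry":0,"rz":0,"claw":0},
  {"dx":0.43,"dy":0.25,"dz":0,"rx":0,"ry":0,"rz":0,"claw":0},
  {"dx":0.43,"dy":0.25,"dz":0,"rx":0,"ry":0,"rz":0,"claw":0},
])

```text
time_s: 2.5
ee_pos: [0.415, -0.0551, 0.3028]
eef_rot: [3.141, 0.0, 1.667]
force: [1.4, -1.4, 0.9]
grip_width: 0.0942
grip_force: 0.0
```

Emit:
step_arm([
  {"dx":0.43,"dy":0.25,"dz":0,"rx":0,"ry":0,"rz":0,"claw":0},
  {"dx":0.43,"dy":0.25,"dz":0,"rx":0,"ry":0,"rz":0,"claw":0},
  {"dx":0.43,"dy":0.25,"dz":0,"rx":0,"ry":0,"rz":0,"claw":0},
  {"dx":0.43,"dy":0.25,"dz":0,"rx":0,"ry":0,"rz":0,"claw":0},
  {"dx":0.43,"dy":0.25,"dz":0,"rx":0,"ry":0,"rz":0,"claw":0},
  {"dx":0.43,"dy":0.25,"dz":0,"rx":0,"ry":0,"rz":0,"claw":0},
  {"dx":0.43,"dy":0.25,"dz":0.4,"rx":0,"ry":0,"rz":0,"claw":0},
  {"dx":0.43,"dy":0.25,"dz":0.4,"rx":0,"ry":0,"rz":0,"claw":0},
  {"dx":0,"dy":0,"dz":0.4,"rx":0,"ry":0,"rz":0,"claw":0},
  {"dx":0,"dy":0,"dz":0.4,"rx":0,"ry":0,"rz":0,"claw":0},
])

```text
time_s: 3.5
ee_pos: [0.5715, 0.2858, 0.1577]
eef_rot: [-3.141, 0.0, 1.668]
force: [0.2, -0.7, 0.6]
grip_width: 0.0939
grip_force: 0.0
```

```bash
python3 - <<'E'
from h import *
go([.578,.306,.022],down(np.radians(-84.2)))
E
```

```text
rot units [-0.0002  0.0001 -0.0023] | then shift units in new frame [0.1941 0.0851 1.3571] | shift in current frame [0.1946 0.0849 1.3571] t 3.5 F [ 0.2 -0.7  0.6] w 0.0939
```

Emit:
step_arm([
  {"dx":0,"dy":0,"dz":0.4,"rx":0,"ry":0,"rz":0,"claw":0},
  {"dx":0,"dy":0,"dz":0.3,"rx":0,"ry":0,"rz":0,"claw":0},
  {"dx":0,"dy":0,"dz":0,"rx":0,"ry":0,"rz":0,"claw":0},
  {"dx":0,"dy":0,"dz":0,"rx":0,"ry":0,"rz":0,"claw":0},
])

```text
time_s: 3.9
ee_pos: [0.572, 0.285, 0.0907]
eef_rot: [3.141, -0.0, 1.667]
force: [0.6, 0.0, 1.3]
grip_width: 0.0938
grip_force: 0.0
```

```bash
python3 - <<'E'
from h import *
go([.578,.306,.022],down(np.radians(-84.2)))
E
```

```text
rot units [ 0.0002 -0.0001 -0.0032] | then shift units in new frame [0.2028 0.0807 0.6874] | shift in current frame [0.2031 0.0794 0.6875] t 3.9 F [0.6 0.  1.3] w 0.0938
```

Emit:
step_arm([
  {"dx":0.2,"dy":0.08,"dz":0.1,"rx":0,"ry":0,"rz":-0.003,"claw":0},
  {"dx":0,"dy":0,"dz":0.3,"rx":0,"ry":0,"rz":0,"claw":0},
  {"dx":0,"dy":0,"dz":0.28,"rx":0,"ry":0,"rz":0,"claw":0},
  {"dx":0,"dy":0,"dz":0,"rx":0,"ry":0,"rz":0,"claw":0.8},
  {"dx":0,"dy":0,"dz":0,"rx":0,"ry":0,"rz":0,"claw":0.8},
  {"dx":0,"dy":0,"dz":0,"rx":0,"ry":0,"rz":0,"claw":0.8},
  {"dx":0,"dy":0,"dz":0,"rx":0,"ry":0,"rz":0,"claw":0.8},
  {"dx":0,"dy":0,"dz":0,"rx":0,"ry":0,"rz":0,"claw":0.8},
], grip_force=25)

```text
time_s: 4.7
ee_pos: [0.5782, 0.3057, 0.0231]
eef_rot: [3.14, -0.001, 1.672]
force: [0.3, -0.6, 0.3]
grip_width: 0.0574
grip_force: 0.0
```

```bash
python3 - <<'E'
from h import *
go([.578,.306,.022],down(np.radians(-84.2)))
E
```

```text
rot units [ 0.001  -0.0004 -0.0002] | then shift units in new frame [ 0.003  -0.002   0.0109] | shift in current frame [ 0.003  -0.002   0.0109] t 4.7 F [ 0.3 -0.6  0.3] w 0.0574
```

Emit:
step_arm([
  {"dx":0,"dy":0,"dz":0,"rx":0,"ry":0,"rz":0,"claw":0.8},
  {"dx":0,"dy":0,"dz":0,"rx":0,"ry":0,"rz":0,"claw":0.8},
  {"dx":0,"dy":0,"dz":0,"rx":0,"ry":0,"rz":0,"claw":0.8},
  {"dx":0,"dy":0,"dz":0,"rx":0,"ry":0,"rz":0,"claw":0.8},
  {"dx":0,"dy":0,"dz":-0.2,"rx":0,"ry":0,"rz":0,"claw":0.8},
  {"dx":0,"dy":0,"dz":-0.4,"rx":0,"ry":0,"rz":0,"claw":0.8},
  {"dx":0,"dy":0,"dz":-0.4,"rx":0,"ry":0,"rz":0,"claw":0.8},
  {"dx":0,"dy":0,"dz":-0.4,"rx":0,"ry":0,"rz":0,"claw":0.8},
  {"dx":0,"dy":0,"dz":-0.3,"rx":0,"ry":0,"rz":0,"claw":0.8},
  {"dx":0,"dy":0,"dz":0,"rx":0,"ry":0,"rz":0,"claw":0.8},
])

```text
time_s: 5.7
ee_pos: [0.5788, 0.3061, 0.196]
eef_rot: [3.136, -0.002, 1.672]
force: [0.4, 0.3, -2.7]
grip_width: 0.0401
grip_force: 24.8
```

```bash
python3 - <<'E'
from h import *
go(deck(-.086,.08,.1),TOOLD)
for n,w in(("top",(170,190,300,260)),("side",(150,200,300,330))):
    p=viewer.camera(n); np.savez(n+"1.npz",**{k:p[k] for k in("img","z_map","fx","fy","cx","cy","R","t")})
o=telemetry.get_obs(); print(o["grip_width"],o["grip_force"],o["ee_pos"])
# chock in tool frame from side camera
R0=Rn.from_euler("xyz",o["eef_rot"]).as_matrix()
C=cloud(p); I=p["img"].astype(float); q=(C-o["ee_pos"])@R0
m=(I[...,0]>1.5*I[...,1])&(I[...,0]<150)&(abs(q)<.07).all(-1); c=q[m]*1000
print(len(c),np.percentile(c,[1,10,50,90,99],axis=0).round(1).tolist())
cv2.imwrite("pics/side1.png",cv2.resize(p["img"][140:360,120:380,::-1],None,fx=2.3,fy=2.3))
E
```

```text
rot units [ 0.0122 -0.268   0.0396] | then shift units in new frame [-2.4816  0.507   1.4   ] | shift in current frame [-2.8638  0.322   0.2655] t 5.7 F [ 0.4  0.3 -2.7] w 0.0401
0.0399749641894424 24.78436589241028 [0.57735946 0.30535613 0.19045784]
224 [[0.9, -21.8, -23.1], [6.7, -20.0, -21.6], [18.9, -4.8, -18.3], [24.3, 12.3, 1.8], [25.2, 15.9, 7.8]]
```

View pics/side1.png

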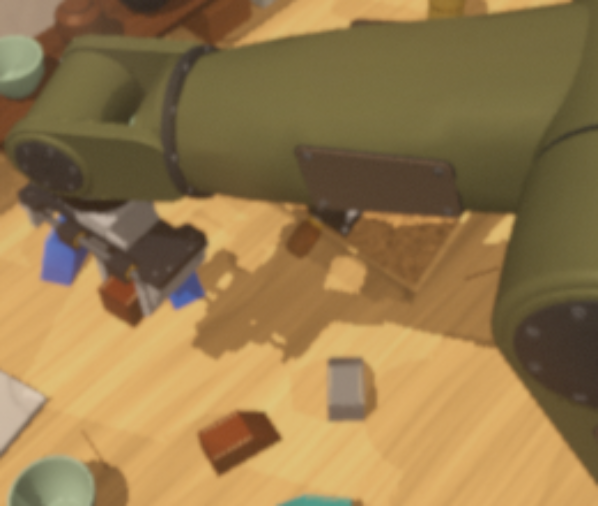

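The arm holds the first red-brown chock (crop pixel (122,298)); the other is still at (235,440). The opening of 40.1 mm fits a chock.

Emit:
step_arm([
  {"dx":0,"dy":0,"dz":0,"rx":0.004,"ry":-0.0893,"rz":0.013,"claw":0.8},
  {"dx":0,"dy":0,"dz":0,"rx":0.004,"ry":-0.0893,"rz":0.013,"claw":0.8},
  {"dx":0,"dy":0,"dz":0,"rx":0.004,"ry":-0.0893,"rz":0.013,"claw":0.8},
  {"dx":0,"dy":0,"dz":0,"rx":0,"ry":0,"rz":0,"claw":0.8},
  {"dx":0,"dy":0,"dz":0,"rx":0,"ry":0,"rz":0,"claw":0.8},
])

```text
time_s: 6.3
ee_pos: [0.5772, 0.3058, 0.1891]
eef_rot: [-3.131, 0.42, 1.614]
force: [-0.1, -0.6, -3.1]
grip_width: 0.0401
grip_force: 24.8
```

```bash
python3 - <<'E'
from h import *
go(deck(-.1005,.082,.1),TOOLD)
E
```

```text
rot units [-0.0048  0.0006  0.0038] | then shift units in new frame [-2.3623  0.543   1.336 ] | shift in current frame [-2.3644  0.5387  1.3341] t 6.3 F [-0.1 -0.6 -3.1] w 0.0401
```

Emit:
step_arm([
  {"dx":-0.338,"dy":0.077,"dz":0.1,"rx":-0.005,"ry":0,"rz":0.004,"claw":0.8},
  {"dx":-0.338,"dy":0.077,"dz":0.1,"rx":0,"ry":0,"rz":0,"claw":0.8},
  {"dx":-0.338,"dy":0.077,"dz":0.2,"rx":0,"ry":0,"rz":0,"claw":0.8},
  {"dx":-0.338,"dy":0.077,"dz":0.2,"rx":0,"ry":0,"rz":0,"claw":0.8},
  {"dx":-0.338,"dy":0.077,"dz":0.2,"rx":0,"ry":0,"rz":0,"claw":0.8},
  {"dx":-0.338,"dy":0.077,"dz":0.25,"rx":0,"ry":0,"rz":0,"claw":0.8},
  {"dx":-0.338,"dy":0.077,"dz":0.28,"rx":0,"ry":0,"rz":0,"claw":0.8},
  {"dx":0,"dy":0,"dz":0,"rx":0,"ry":0,"rz":0,"claw":0.8},
  {"dx":0,"dy":0,"dz":0,"rx":0,"ry":0,"rz":0,"claw":0.8},
])

```text
time_s: 7.2
ee_pos: [0.6409, 0.0355, 0.1669]
eef_rot: [3.137, 0.419, 1.601]
force: [0.7, 0.4, -3.6]
grip_width: 0.0398
grip_force: 24.8
```

```bash
python3 - <<'E'
from h import *
go(deck(-.1005,.082,.0281),TOOLD)
E
```

```text
rot units [ 0.0013  0.     -0.0036] | then shift units in new frame [0.036  0.005  0.7448] | shift in current frame [0.036  0.0033 0.7448] t 7.2 F [ 0.7  0.4 -3.6] w 0.0398
```

Emit:
step_arm([
  {"dx":0.036,"dy":0,"dz":0.2,"rx":0.001,"ry":0,"rz":-0.0036,"claw":0.8},
  {"dx":0,"dy":0,"dz":0.3,"rx":0,"ry":0,"rz":0,"claw":0.8},
  {"dx":0,"dy":0,"dz":0.245,"rx":0,"ry":0,"rz":0,"claw":0.8},
  {"dx":0,"dy":0,"dz":0,"rx":0,"ry":0,"rz":0,"claw":0.8},
  {"dx":0,"dy":0,"dz":0,"rx":0,"ry":0,"rz":0,"claw":0.8},
])

```text
time_s: 7.7
ee_pos: [0.6426, 0.0109, 0.0987]
eef_rot: [3.14, 0.42, 1.61]
force: [0.4, -0.1, -1.6]
grip_width: 0.0398
grip_force: 24.8
```

```bash
python3 - <<'E'
from h import *
go(deck(-.0815,.082,.0251),TOOLD)
E
```

```text
rot units [0.0016 0.0008 0.0015] | then shift units in new frame [-0.2058 -0.0031  0.0513] | shift in current frame [-0.2057 -0.0037  0.0515] t 7.7 F [ 0.4 -0.1 -1.6] w 0.0398
```

Emit:
step_arm([
  {"dx":-0.1,"dy":0,"dz":0,"rx":0.0016,"ry":0.0008,"rz":0.0015,"claw":0.8},
  {"dx":-0.1,"dy":0,"dz":0,"rx":0,"ry":0,"rz":0,"claw":0.8},
  {"dx":0,"dy":0,"dz":0.03,"rx":0,"ry":0,"rz":0,"claw":0.8},
  {"dx":0,"dy":0,"dz":0.02,"rx":0,"ry":0,"rz":0,"claw":0.8},
  {"dx":0,"dy":0,"dz":0,"rx":0,"ry":0,"rz":0,"claw":0.8},
  {"dx":0,"dy":0,"dz":0,"rx":0,"ry":0,"rz":0,"claw":0.8},
])

```text
time_s: 8.3
ee_pos: [0.6431, -0.0101, 0.1013]
eef_rot: [-3.14, 0.42, 1.608]
force: [0.4, -0.7, -3.6]
grip_width: 0.0396
grip_force: 24.9
```

```bash
python3 - <<'E'
from h import *
go(deck(-.0755,.082,.0231),TOOLD)
print((DR.T@telemetry.get_obs()["force"]).round(1))
E
```

```text
rot units [-0.0008  0.0008  0.0002] | then shift units in new frame [-0.0634 -0.0004  0.0096] | shift in current frame [-0.0634 -0.0004  0.0097] t 8.3 F [ 0.4 -0.7 -3.6] w 0.0396
[-0.8  0.4 -3.6]
```

Not yet touching; lower in small steps.

Emit:
step_arm([
  {"dx":0,"dy":0,"dz":0.015,"rx":0,"ry":0,"rz":0,"claw":0.8},
  {"dx":0,"dy":0,"dz":0.01,"rx":0,"ry":0,"rz":0,"claw":0.8},
  {"dx":0,"dy":0,"dz":0,"rx":0,"ry":0,"rz":0,"claw":0.8},
])

```text
time_s: 8.6
ee_pos: [0.6437, -0.0106, 0.0998]
eef_rot: [3.141, 0.42, 1.608]
force: [0.3, 4.6, 1.8]
grip_width: 0.04
grip_force: 25.0
```

```bash
python3 - <<'E'
from h import *
go(deck(-.0755,.082,.0231),TOOLD)
print((DR.T@telemetry.get_obs()["force"]).round(1))
E
```

```text
rot units [0.0004 0.0006 0.0001] | then shift units in new frame [-0.0645 -0.0055 -0.0065] | shift in current frame [-0.0645 -0.0055 -0.0065] t 8.6 F [0.3 4.6 1.8] w 0.04
[-3.4  0.5  3.5]
```

Emit:
step_arm([
  {"dx":-0.03,"dy":0,"dz":-0.01,"rx":0,"ry":0,"rz":0,"claw":0.8},
  {"dx":0,"dy":0,"dz":0,"rx":0,"ry":0,"rz":0,"claw":0.8},
])

```text
time_s: 8.8
ee_pos: [0.6433, -0.0138, 0.1013]
eef_rot: [-3.14, 0.42, 1.607]
force: [-0.5, 0.6, -2.8]
grip_width: 0.0397
grip_force: 25.0
```

```bash
python3 - <<'E'
from h import *
go(deck(-.0755,.082,.0231),TOOLD)
print((DR.T@telemetry.get_obs()["force"]).round(1))
E
```

```text
rot units [-0.0008  0.0008 -0.0001] | then shift units in new frame [-0.0297 -0.0006 -0.0055] | shift in current frame [-0.0297 -0.0006 -0.0055] t 8.8 F [-0.5  0.6 -2.8] w 0.0397
[-1.7 -0.5 -2.3]
```

Emit:
step_arm([
  {"dx":-0.02,"dy":0,"dz":0.002,"rx":0,"ry":0,"rz":0,"claw":0.8},
  {"dx":0,"dy":0,"dz":0,"rx":0,"ry":0,"rz":0,"claw":0.8},
])

```text
time_s: 9.0
ee_pos: [0.6435, -0.0153, 0.102]
eef_rot: [-3.141, 0.42, 1.607]
force: [0.1, 2.7, -0.5]
grip_width: 0.0398
grip_force: 25.0
```

```bash
python3 - <<'E'
from h import *
go(deck(-.0755,.082,.0231),TOOLD)
print((DR.T@telemetry.get_obs()["force"]).round(1))
E
```

```text
rot units [-0.0005  0.0005 -0.    ] | then shift units in new frame [-0.0128 -0.0019 -0.0057] | shift in current frame [-0.0128 -0.0019 -0.0057] t 9.0 F [ 0.1  2.7 -0.5] w 0.0398
[-2.7  0.2  0.7]
```

Emit:
step_arm([
  {"dx":-0.01,"dy":0,"dz":0,"rx":0,"ry":0,"rz":0,"claw":0.8},
  {"dx":0,"dy":0,"dz":0,"rx":0,"ry":0,"rz":0,"claw":0.8},
])

```text
time_s: 9.2
ee_pos: [0.6435, -0.0162, 0.1023]
eef_rot: [-3.141, 0.42, 1.608]
force: [0.4, 4.5, -0.0]
grip_width: 0.04
grip_force: 25.0
```

```bash
python3 - <<'E'
from h import *
go(deck(-.0755,.082,.0231),TOOLD)
print((DR.T@telemetry.get_obs()["force"]).round(1))
E
```

```text
rot units [-0.0005  0.0006  0.0001] | then shift units in new frame [-0.0037 -0.0015 -0.006 ] | shift in current frame [-0.0037 -0.0015 -0.006 ] t 9.2 F [ 0.4  4.5 -0. ] w 0.04
[-4.1  0.5  1.8]
```

Emit:
step_arm([
  {"dx":-0.01,"dy":0,"dz":-0.004,"rx":0,"ry":0,"rz":0,"claw":0.8},
  {"dx":0,"dy":0,"dz":0,"rx":0,"ry":0,"rz":0,"claw":0.8},
])

```text
time_s: 9.4
ee_pos: [0.6433, -0.0175, 0.1029]
eef_rot: [-3.14, 0.42, 1.607]
force: [-0.1, 0.5, -2.5]
grip_width: 0.0403
grip_force: 25.0
```

```bash
python3 - <<'E'
from h import *
go(deck(-.0755,.082,.0231),TOOLD)
print((DR.T@telemetry.get_obs()["force"]).round(1))
E
```

```text
rot units [-0.001   0.0009 -0.    ] | then shift units in new frame [ 0.0105  0.0004 -0.0056] | shift in current frame [ 0.0105  0.0004 -0.0056] t 9.4 F [-0.1  0.5 -2.5] w 0.0403
[-1.5 -0.1 -2.1]
```

Emit:
step_arm([
  {"dx":-0.01,"dy":0,"dz":0,"rx":0,"ry":0,"rz":0,"claw":0.8},
  {"dx":0,"dy":0,"dz":0,"rx":0,"ry":0,"rz":0,"claw":0.8},
])

```text
time_s: 9.6
ee_pos: [0.6434, -0.0178, 0.1032]
eef_rot: [-3.14, 0.419, 1.608]
force: [-0.1, 4.1, -2.2]
grip_width: 0.0398
grip_force: 25.0
```

```bash
python3 - <<'E'
from h import *
go(deck(-.0755,.082,.0231),TOOLD)
print((DR.T@telemetry.get_obs()["force"]).round(1))
E
```

```text
rot units [-0.0009  0.0003  0.0001] | then shift units in new frame [ 0.0142  0.0002 -0.0048] | shift in current frame [ 0.0142  0.0002 -0.0048] t 9.6 F [-0.1  4.1 -2.2] w 0.0398
[-4.7  0.  -0.4]
```

Emit:
step_arm([
  {"dx":0,"dy":0,"dz":0,"rx":0,"ry":0,"rz":0,"claw":0.3},
  {"dx":0,"dy":0,"dz":0,"rx":0,"ry":0,"rz":0,"claw":0.3},
  {"dx":0,"dy":0,"dz":0,"rx":0,"ry":0,"rz":0,"claw":0.3},
  {"dx":0,"dy":0,"dz":0,"rx":0,"ry":0,"rz":0,"claw":0.3},
  {"dx":0,"dy":0,"dz":-0.1,"rx":0,"ry":0,"rz":0,"claw":0.3},
  {"dx":0.0,"dy":0,"dz":-0.3,"rx":0,"ry":0,"rz":0,"claw":0.3},
  {"dx":0,"dy":0,"dz":-0.4,"rx":0,"ry":0,"rz":0,"claw":0.3},
  {"dx":0,"dy":0,"dz":-0.4,"rx":0,"ry":0,"rz":0,"claw":0.3},
])

```text
time_s: 10.4
ee_pos: [0.6415, 0.0316, 0.215]
eef_rot: [-3.141, 0.42, 1.607]
force: [0.2, -0.6, -0.1]
grip_width: 0.0657
grip_force: 0.0
```

```bash
python3 - <<'E'
from h import *
go([.462,.310,.15],down(np.radians(-105.5)))
o=telemetry.get_obs(); print((DR.T@(o["ee_pos"]-DO)).round(3), o["force"].round(1))
p=viewer.camera("side"); C=(cloud(p)-DO)@DR; I=p["img"].astype(float)
m=(I[...,0]>1.5*I[...,1])&(I[...,0]<150)&(abs(C[...,0]+.06)<.08)&(abs(C[...,1]-.08)<.06)&(C[...,2]>.008)&(C[...,2]<.05)
c=C[m]*1000; print(len(c),np.percentile(c,[1,5,50,95,99],axis=0).round(1).tolist())
cv2.imwrite("pics/side2.png",cv2.resize(p["img"][130:350,180:400,::-1],None,fx=2.6,fy=2.6))
E
```

```text
rot units [0.0404 0.2652 0.1925] | then shift units in new frame [ 2.2024 -2.4741  0.6504] | shift in current frame [ 2.8652 -1.693  -0.5648] t 10.4 F [ 0.2 -0.6 -0.1] w 0.0657
[-0.074  0.082  0.145] [ 0.2 -0.6 -0.1]
341 [[-98.8, 59.4, 10.5], [-97.7, 60.6, 13.6], [-73.0, 71.3, 37.5], [-39.3, 96.1, 42.7], [-36.2, 99.8, 43.8]]
```

View pics/side2.png

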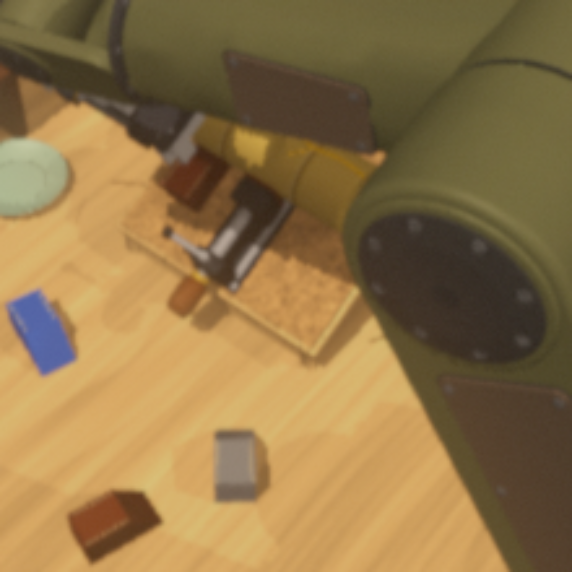

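The side view shows chock 1 flat on the cork with its nose under the holder (crop (195,180)), left of the jaw as seen here. Chock 2 is still at crop (115,525).

Emit:
step_arm([
  {"dx":0,"dy":0,"dz":0,"rx":0.0101,"ry":0.0663,"rz":0.0481,"claw":0},
  {"dx":0,"dy":0,"dz":0,"rx":0.0101,"ry":0.0663,"rz":0.0481,"claw":0},
  {"dx":0,"dy":0,"dz":0,"rx":0.0101,"ry":0.0663,"rz":0.0481,"claw":0},
  {"dx":0,"dy":0,"dz":0,"rx":0.0101,"ry":0.0663,"rz":0.0481,"claw":0},
  {"dx":0.275,"dy":-0.31,"dz":0.08,"rx":0,"ry":0,"rz":0,"claw":0},
  {"dx":0.275,"dy":-0.31,"dz":0.08,"rx":0,"ry":0,"rz":0,"claw":0},
  {"dx":0.275,"dy":-0.31,"dz":0.08,"rx":0,"ry":0,"rz":0,"claw":0},
  {"dx":0.275,"dy":-0.31,"dz":0.08,"rx":0,"ry":0,"rz":0,"claw":0},
  {"dx":0.275,"dy":-0.31,"dz":0.08,"rx":0,"ry":0,"rz":0,"claw":0},
  {"dx":0.275,"dy":-0.31,"dz":0.08,"rx":0,"ry":0,"rz":0,"claw":0},
])

```text
time_s: 11.45
ee_pos: [0.5056, 0.241, 0.1655]
eef_rot: [3.141, -0.0, 1.301]
force: [-0.2, -0.0, -0.3]
grip_width: 0.094
grip_force: 0.0
```

Emit:
step_arm([
  {"dx":0.275,"dy":-0.31,"dz":0.08,"rx":0,"ry":0,"rz":0,"claw":0},
  {"dx":0.275,"dy":-0.31,"dz":0.08,"rx":0,"ry":0,"rz":0,"claw":0},
  {"dx":0,"dy":0,"dz":0.3,"rx":0,"ry":0,"rz":0,"claw":0},
  {"dx":0,"dy":0,"dz":0.3,"rx":0,"ry":0,"rz":0,"claw":0},
  {"dx":0,"dy":0,"dz":0,"rx":0,"ry":0,"rz":0,"claw":0},
  {"dx":0,"dy":0,"dz":0,"rx":0,"ry":0,"rz":0,"claw":0},
])

```text
time_s: 12.05
ee_pos: [0.4618, 0.3093, 0.09]
eef_rot: [3.141, -0.0, 1.301]
force: [-1.1, -0.7, 0.9]
grip_width: 0.0943
grip_force: 0.0
```

```bash
python3 - <<'E'
from h import *
go([.462,.310,.022],down(np.radians(-105.5)))
E
```

```text
rot units [ 0.0001 -0.      0.0002] | then shift units in new frame [ 7.300e-03 -3.000e-04  6.802e-01] | shift in current frame [ 7.300e-03 -4.000e-04  6.802e-01] t 12.05 F [-1.1 -0.7  0.9] w 0.0943
```

Emit:
step_arm([
  {"dx":0.007,"dy":0,"dz":0.3,"rx":0,"ry":0,"rz":0,"claw":0},
  {"dx":0,"dy":0,"dz":0.3,"rx":0,"ry":0,"rz":0,"claw":0},
  {"dx":0,"dy":0,"dz":0.08,"rx":0,"ry":0,"rz":0,"claw":0.4},
  {"dx":0,"dy":0,"dz":0,"rx":0,"ry":0,"rz":0,"claw":0.8},
  {"dx":0,"dy":0,"dz":0,"rx":0,"ry":0,"rz":0,"claw":0.8},
  {"dx":0,"dy":0,"dz":0,"rx":0,"ry":0,"rz":0,"claw":0.8},
  {"dx":0,"dy":0,"dz":0,"rx":0,"ry":0,"rz":0,"claw":0.8},
  {"dx":0,"dy":0,"dz":0,"rx":0,"ry":0,"rz":0,"claw":0.8},
  {"dx":0,"dy":0,"dz":0,"rx":0,"ry":0,"rz":0,"claw":0.8},
  {"dx":0,"dy":0,"dz":0,"rx":0,"ry":0,"rz":0,"claw":0.8},
], grip_force=25)

```text
time_s: 13.05
ee_pos: [0.4617, 0.3099, 0.0213]
eef_rot: [-3.141, -0.0, 1.3]
force: [-1.6, -0.6, 4.6]
grip_width: 0.04
grip_force: 24.9
```

Emit:
step_arm([
  {"dx":0,"dy":0,"dz":0,"rx":0,"ry":0,"rz":0,"claw":0.8},
  {"dx":0,"dy":0,"dz":0,"rx":0,"ry":0,"rz":0,"claw":0.8},
])

```text
time_s: 13.25
ee_pos: [0.4617, 0.3099, 0.0213]
eef_rot: [-3.142, -0.0, 1.301]
force: [-3.0, 0.4, 5.3]
grip_width: 0.0399
grip_force: 24.9
```

Emit:
step_arm([
  {"dx":0,"dy":0,"dz":-0.2,"rx":0,"ry":0,"rz":0,"claw":0.8},
  {"dx":0,"dy":0,"dz":-0.35,"rx":0,"ry":0,"rz":0,"claw":0.8},
  {"dx":0,"dy":0,"dz":-0.35,"rx":0,"ry":0,"rz":0,"claw":0.8},
  {"dx":0,"dy":0,"dz":-0.35,"rx":0,"ry":0,"rz":0,"claw":0.8},
  {"dx":0,"dy":0,"dz":-0.35,"rx":0,"ry":0,"rz":0,"claw":0.8},
  {"dx":0,"dy":0,"dz":-0.2,"rx":0,"ry":0,"rz":0,"claw":0.8},
  {"dx":0,"dy":0,"dz":0,"rx":0,"ry":0,"rz":0,"claw":0.8},
  {"dx":0,"dy":0,"dz":0,"rx":0,"ry":0,"rz":0,"claw":0.8},
])

```text
time_s: 14.05
ee_pos: [0.4614, 0.3096, 0.1997]
eef_rot: [-3.141, 0.001, 1.301]
force: [0.3, 0.3, -4.1]
grip_width: 0.0402
grip_force: 24.9
```

```bash
python3 - <<'E'
from h import *
go(deck(-.1005,-.082,.1),TOOLD)
p=viewer.camera("side"); o=telemetry.get_obs()
R0=Rn.from_euler("xyz",o["eef_rot"]).as_matrix()
C=cloud(p); I=p["img"].astype(float); q=(C-o["ee_pos"])@R0
m=(I[...,0]>1.5*I[...,1])&(I[...,0]<150)&(abs(q)<.07).all(-1); c=q[m]*1000
print(len(c),np.percentile(c,[1,10,50,90,99],axis=0).round(1).tolist())
E
```

```text
rot units [-0.0416 -0.2639 -0.1923] | then shift units in new frame [-2.3927  0.0588  1.4656] | shift in current frame [-2.6338  0.8966  0.3682] t 14.05 F [ 0.3  0.3 -4.1] w 0.0402
67 [[16.0, -21.3, -21.4], [19.3, -19.2, -20.2], [22.5, -8.6, -16.8], [24.3, 7.8, -1.4], [24.6, 15.6, 6.8]]
```

Emit:
step_arm([
  {"dx":0,"dy":0,"dz":0,"rx":-0.0104,"ry":-0.066,"rz":-0.0481,"claw":0.8},
  {"dx":0,"dy":0,"dz":0,"rx":-0.0104,"ry":-0.066,"rz":-0.0481,"claw":0.8},
  {"dx":0,"dy":0,"dz":0,"rx":-0.0104,"ry":-0.066,"rz":-0.0481,"claw":0.8},
  {"dx":0,"dy":0,"dz":0,"rx":-0.0104,"ry":-0.066,"rz":-0.0481,"claw":0.8},
  {"dx":-0.34,"dy":0.008,"dz":0.1,"rx":0,"ry":0,"rz":0,"claw":0.8},
  {"dx":-0.34,"dy":0.008,"dz":0.1,"rx":0,"ry":0,"rz":0,"claw":0.8},
  {"dx":-0.34,"dy":0.008,"dz":0.2,"rx":0,"ry":0,"rz":0,"claw":0.8},
  {"dx":-0.34,"dy":0.008,"dz":0.25,"rx":0,"ry":0,"rz":0,"claw":0.8},
  {"dx":-0.34,"dy":0.008,"dz":0.25,"rx":0,"ry":0,"rz":0,"claw":0.8},
  {"dx":-0.34,"dy":0.008,"dz":0.25,"rx":0,"ry":0,"rz":0,"claw":0.8},
])

```text
time_s: 15.1
ee_pos: [0.4743, 0.0754, 0.1768]
eef_rot: [-3.14, 0.418, 1.609]
force: [1.0, 0.1, -3.5]
grip_width: 0.04
grip_force: 24.9
```

Emit:
step_arm([
  {"dx":-0.3,"dy":0.008,"dz":0.25,"rx":0,"ry":0,"rz":0,"claw":0.8},
  {"dx":0,"dy":0,"dz":0,"rx":0,"ry":0,"rz":0,"claw":0.8},
  {"dx":0,"dy":0,"dz":0,"rx":0,"ry":0,"rz":0,"claw":0.8},
])

```text
time_s: 15.4
ee_pos: [0.4767, 0.039, 0.1668]
eef_rot: [-3.14, 0.418, 1.607]
force: [0.8, 0.9, -4.1]
grip_width: 0.04
grip_force: 24.9
```

```bash
python3 - <<'E'
from h import *
go(deck(-.1,-.082,.0255),TOOLD)
E
```

```text
rot units [-0.0011 -0.0004 -0.0004] | then shift units in new frame [-0.0563  0.0044  0.8084] | shift in current frame [-0.0568  0.0058  0.8083] t 15.4 F [ 0.8  0.9 -4.1] w 0.04
```

Emit:
step_arm([
  {"dx":0,"dy":0.005,"dz":0.3,"rx":-0.001,"ry":0,"rz":0,"claw":0.8},
  {"dx":0,"dy":0,"dz":0.3,"rx":0,"ry":0,"rz":0,"claw":0.8},
  {"dx":-0.05,"dy":0,"dz":0.2,"rx":0,"ry":0,"rz":0,"claw":0.8},
  {"dx":-0.1,"dy":0,"dz":0,"rx":0,"ry":0,"rz":0,"claw":0.8},
  {"dx":-0.1,"dy":0,"dz":0,"rx":0,"ry":0,"rz":0,"claw":0.8},
  {"dx":0,"dy":0,"dz":0,"rx":0,"ry":0,"rz":0,"claw":0.8},
  {"dx":0,"dy":0,"dz":0,"rx":0,"ry":0,"rz":0,"claw":0.8},
])

```text
time_s: 16.1
ee_pos: [0.4804, -0.0154, 0.1061]
eef_rot: [3.137, 0.418, 1.606]
force: [-0.7, 1.4, -5.7]
grip_width: 0.0399
grip_force: 25.0
```

```bash
python3 - <<'E'
from h import *
go(deck(-.075,-.082,.0213),TOOLD)
print((DR.T@telemetry.get_obs()["force"]).round(1))
E
```

```text
rot units [ 0.0027 -0.0004 -0.0006] | then shift units in new frame [-0.0545 -0.0121  0.074 ] | shift in current frame [-0.0546 -0.0124  0.074 ] t 16.1 F [-0.7  1.4 -5.7] w 0.0399
[-3.6 -0.7 -4.6]
```

Emit:
step_arm([
  {"dx":0.03,"dy":-0.005,"dz":0,"rx":0.0027,"ry":0,"rz":0,"claw":0.8},
  {"dx":0,"dy":0,"dz":0.04,"rx":0,"ry":0,"rz":0,"claw":0.8},
  {"dx":0,"dy":0,"dz":0.02,"rx":0,"ry":0,"rz":0,"claw":0.8},
  {"dx":0,"dy":0,"dz":0,"rx":0,"ry":0,"rz":0,"claw":0.8},
  {"dx":0,"dy":0,"dz":0,"rx":0,"ry":0,"rz":0,"claw":0.8},
])

```text
time_s: 16.6
ee_pos: [0.4796, -0.0153, 0.0985]
eef_rot: [-3.141, 0.418, 1.607]
force: [0.3, 2.9, -3.1]
grip_width: 0.0401
grip_force: 25.0
```

```bash
python3 - <<'E'
from h import *
go(deck(-.075,-.082,.0213),TOOLD)
print((DR.T@telemetry.get_obs()["force"]).round(1))
E
```

```text
rot units [-0.0007 -0.0004 -0.0002] | then shift units in new frame [-0.0868 -0.0045  0.0051] | shift in current frame [-0.0869 -0.0044  0.0051] t 16.6 F [ 0.3  2.9 -3.1] w 0.0401
[-3.9  0.5 -1.7]
```

Emit:
step_arm([
  {"dx":-0.03,"dy":0,"dz":0,"rx":0,"ry":0,"rz":0,"claw":0.8},
  {"dx":-0.02,"dy":0,"dz":0.0,"rx":0,"ry":0,"rz":0,"claw":0.8},
  {"dx":0,"dy":0,"dz":0,"rx":0,"ry":0,"rz":0,"claw":0.8},
])

```text
time_s: 16.9
ee_pos: [0.4798, -0.0204, 0.1008]
eef_rot: [-3.141, 0.419, 1.607]
force: [0.9, 0.1, -1.2]
grip_width: 0.04
grip_force: 25.0
```

```bash
python3 - <<'E'
from h import *
go(deck(-.075,-.082,.0213),TOOLD)
print((DR.T@telemetry.get_obs()["force"]).round(1))
E
```

```text
rot units [-0.0009 -0.0002 -0.0004] | then shift units in new frame [-0.0313 -0.0039  0.0049] | shift in current frame [-0.0313 -0.0039  0.0049] t 16.9 F [ 0.9  0.1 -1.2] w 0.04
[-0.6  0.9 -1.1]
```

Emit:
step_arm([
  {"dx":-0.02,"dy":0,"dz":0,"rx":0,"ry":0,"rz":0,"claw":0.8},
  {"dx":0,"dy":0,"dz":0.0,"rx":0,"ry":0,"rz":0,"claw":0.8},
])

```text
time_s: 17.1
ee_pos: [0.4798, -0.0221, 0.1015]
eef_rot: [-3.14, 0.418, 1.607]
force: [0.1, 1.7, -0.6]
grip_width: 0.0402
grip_force: 25.0
```

```bash
python3 - <<'E'
from h import *
go(deck(-.075,-.082,.0213),TOOLD)
print((DR.T@telemetry.get_obs()["force"]).round(1))
E
```

```text
rot units [-0.0009 -0.0003 -0.0003] | then shift units in new frame [-0.0131 -0.0035  0.0049] | shift in current frame [-0.0131 -0.0035  0.0049] t 17.1 F [ 0.1  1.7 -0.6] w 0.0402
[-1.8  0.1  0.2]
```

Emit:
step_arm([
  {"dx":-0.015,"dy":0,"dz":0,"rx":0,"ry":0,"rz":0,"claw":0.8},
  {"dx":0,"dy":0,"dz":0.0,"rx":0,"ry":0,"rz":0,"claw":0.8},
])

```text
time_s: 17.3
ee_pos: [0.4797, -0.0229, 0.1019]
eef_rot: [-3.14, 0.418, 1.607]
force: [-0.8, 5.6, -2.9]
grip_width: 0.0403
grip_force: 25.0
```

```bash
python3 - <<'E'
from h import *
go(deck(-.075,-.082,.0213),TOOLD)
print((DR.T@telemetry.get_obs()["force"]).round(1))
E
```

```text
rot units [-0.0009 -0.0008 -0.0002] | then shift units in new frame [-0.0036 -0.0029  0.0052] | shift in current frame [-0.0036 -0.0028  0.0052] t 17.3 F [-0.8  5.6 -2.9] w 0.0403
[-6.3 -0.6 -0.3]
```

Emit:
step_arm([
  {"dx":-0.01,"dy":0,"dz":0,"rx":0,"ry":0,"rz":0,"claw":0.8},
  {"dx":0,"dy":0,"dz":0.0,"rx":0,"ry":0,"rz":0,"claw":0.8},
])

```text
time_s: 17.5
ee_pos: [0.4797, -0.0231, 0.1021]
eef_rot: [-3.14, 0.416, 1.607]
force: [-1.3, 13.9, -3.0]
grip_width: 0.0397
grip_force: 25.0
```

```bash
python3 - <<'E'
from h import *
go(deck(-.075,-.082,.0213),TOOLD)
print((DR.T@telemetry.get_obs()["force"]).round(1))
E
```

```text
rot units [-0.0008 -0.0018 -0.0001] | then shift units in new frame [-0.0019 -0.0025  0.006 ] | shift in current frame [-0.0019 -0.0025  0.006 ] t 17.5 F [-1.3 13.9 -3. ] w 0.0397
[-13.9  -0.8   2.9]
```

Emit:
step_arm([
  {"dx":0.008,"dy":0,"dz":0,"rx":0,"ry":0,"rz":0,"claw":0.8},
  {"dx":0,"dy":0,"dz":0,"rx":0,"ry":0,"rz":0,"claw":0.3},
  {"dx":0,"dy":0,"dz":0,"rx":0,"ry":0,"rz":0,"claw":0.3},
  {"dx":0,"dy":0,"dz":0,"rx":0,"ry":0,"rz":0,"claw":0.3},
  {"dx":0,"dy":0,"dz":0,"rx":0,"ry":0,"rz":0,"claw":0.3},
  {"dx":0,"dy":0,"dz":-0.1,"rx":0,"ry":0,"rz":0,"claw":0.3},
  {"dx":0,"dy":0,"dz":-0.3,"rx":0,"ry":0,"rz":0,"claw":0.3},
  {"dx":0,"dy":0,"dz":-0.35,"rx":0,"ry":0,"rz":0,"claw":0.3},
  {"dx":0,"dy":0,"dz":-0.35,"rx":0,"ry":0,"rz":0,"claw":0.3},
])

```text
time_s: 18.4
ee_pos: [0.478, 0.0219, 0.2044]
eef_rot: [-3.14, 0.418, 1.607]
force: [0.3, -0.8, 0.3]
grip_width: 0.066
grip_force: 0.0
```

```bash
python3 - <<'E'
from h import *
go(deck(-.184,0,.13),TOOLD)
E
```

```text
rot units [-0.001  -0.0005 -0.0003] | then shift units in new frame [1.0933 0.8178 0.0372] | shift in current frame [1.0937 0.8172 0.0368] t 18.4 F [ 0.3 -0.8  0.3] w 0.066
```

Emit:
step_arm([
  {"dx":0.275,"dy":0.204,"dz":0,"rx":0,"ry":0,"rz":0,"claw":0.3},
  {"dx":0.275,"dy":0.204,"dz":0,"rx":0,"ry":0,"rz":0,"claw":0.3},
  {"dx":0.275,"dy":0.204,"dz":0,"rx":0,"ry":0,"rz":0,"claw":0.3},
  {"dx":0.27,"dy":0.204,"dz":0.035,"rx":0,"ry":0,"rz":0,"claw":0.3},
  {"dx":0,"dy":0,"dz":0,"rx":0,"ry":0,"rz":0,"claw":0.3},
  {"dx":0,"dy":0,"dz":0,"rx":0,"ry":0,"rz":0,"claw":0.3},
])

```text
time_s: 19.0
ee_pos: [0.5561, 0.123, 0.1548]
eef_rot: [-3.139, 0.419, 1.608]
force: [0.1, 0.1, 0.5]
grip_width: 0.0654
grip_force: 0.0
```

```bash
python3 - <<'E'
from h import *
go(deck(-.184,0,.030),TOOLD)
p=viewer.camera("side"); s=dict(np.load("side0.npz"))
C=(cloud(s)-DO)@DR; I=s["img"].astype(float)
m=(I[...,0]>1.5*I[...,1])&(abs(C[...,0]+.185)<.04)&(abs(C[...,1])<.04)&(C[...,2]>.01)&(C[...,2]<.06)
c=C[m]*1000; print("knob",len(c),np.percentile(c,[2,50,98],axis=0).round(1).tolist())
I=p["img"].astype(float);C=(cloud(p)-DO)@DR
for y in(.08,-.08):
    m=(I[...,0]>1.5*I[...,1])&(I[...,0]<150)&(abs(C[...,0]+.06)<.08)&(abs(C[...,1]-y)<.06)&(C[...,2]>.008)&(C[...,2]<.05)
    c=C[m]*1000; print(len(c),np.percentile(c,[1,5,50,95,99],axis=0).round(1).tolist()) if len(c) else 0
cv2.imwrite("pics/side3.png",cv2.resize(p["img"][130:330,180:400,::-1],None,fx=2.8,fy=2.8))
E
```

```text
rot units [-0.0013 -0.0002  0.0004] | then shift units in new frame [-5.200e-03  9.000e-04  9.832e-01] | shift in current frame [-0.0055  0.0028  0.9832] t 19.0 F [0.1 0.1 0.5] w 0.0654
knob 125 [[-199.8, -14.2, 36.7], [-181.1, -5.0, 44.6], [-163.1, 8.6, 50.6]]
220 [[-100.1, -103.7, 9.8], [-99.6, -102.9, 11.7], [-86.0, -94.0, 37.9], [-62.8, -68.1, 43.3], [-56.0, -63.9, 44.3]]
```

View pics/side3.png

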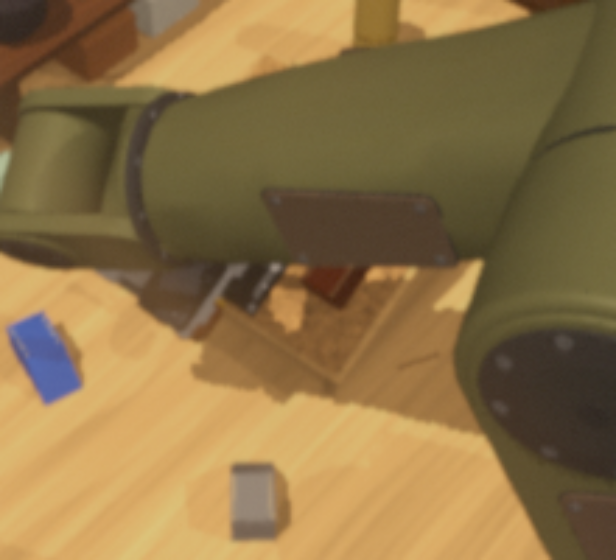

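Chock 2 sits at crop (335,285) with its heel rear at deck x=-100 mm, which is snug. The knob is under the gripper, so I descend and grip it.

Emit:
step_arm([
  {"dx":0,"dy":0,"dz":0.33,"rx":0,"ry":0,"rz":0,"claw":0.3},
  {"dx":0,"dy":0,"dz":0.33,"rx":0,"ry":0,"rz":0,"claw":0.3},
  {"dx":0,"dy":0,"dz":0.32,"rx":0,"ry":0,"rz":0,"claw":0.3},
  {"dx":0,"dy":0,"dz":0,"rx":0,"ry":0,"rz":0,"claw":0.9},
  {"dx":0,"dy":0,"dz":0,"rx":0,"ry":0,"rz":0,"claw":0.9},
  {"dx":0,"dy":0,"dz":0,"rx":0,"ry":0,"rz":0,"claw":0.9},
  {"dx":0,"dy":0,"dz":0,"rx":0,"ry":0,"rz":0,"claw":0.9},
  {"dx":0,"dy":0,"dz":0,"rx":0,"ry":0,"rz":0,"claw":0.9},
  {"dx":0,"dy":0,"dz":0,"rx":0,"ry":0,"rz":0,"claw":0.9},
  {"dx":0,"dy":0,"dz":0,"rx":0,"ry":0,"rz":0,"claw":0.9},
], grip_force=35)

```text
time_s: 20.05
ee_pos: [0.5584, 0.0834, 0.0663]
eef_rot: [3.14, 0.418, 1.607]
force: [2.7, 2.8, 6.5]
grip_width: 0.0281
grip_force: 35.0
```

```bash
python3 - <<'E'
from h import *
go(deck(-.234,0,.030),TOOLD)
print((DR.T@telemetry.get_obs()["force"]).round(1),telemetry.get_obs()["grip_force"])
E
```

```text
rot units [ 0.0006 -0.0007 -0.0005] | then shift units in new frame [ 0.4968 -0.0075  0.0134] | shift in current frame [ 0.4967 -0.0079  0.0139] t 20.05 F [2.7 2.8 6.5] w 0.0281
[0.2 2.8 7.1] 35.002267956733704
```

Emit:
step_arm([
  {"dx":0.02,"dy":0,"dz":0,"rx":0,"ry":0,"rz":0,"claw":0.9},
  {"dx":0.02,"dy":0,"dz":0,"rx":0,"ry":0,"rz":0,"claw":0.9},
  {"dx":0.03,"dy":0,"dz":0,"rx":0,"ry":0,"rz":0,"claw":0.9},
  {"dx":0.03,"dy":0,"dz":0,"rx":0,"ry":0,"rz":0,"claw":0.9},
  {"dx":0.05,"dy":0,"dz":0,"rx":0,"ry":0,"rz":0,"claw":0.9},
  {"dx":0.05,"dy":0,"dz":0,"rx":0,"ry":0,"rz":0,"claw":0.9},
  {"dx":0.05,"dy":0,"dz":0,"rx":0,"ry":0,"rz":0,"claw":0.9},
  {"dx":0.05,"dy":0,"dz":0,"rx":0,"ry":0,"rz":0,"claw":0.9},
  {"dx":0.05,"dy":0,"dz":0,"rx":0,"ry":0,"rz":0,"claw":0.9},
  {"dx":0.05,"dy":0,"dz":0,"rx":0,"ry":0,"rz":0,"claw":0.9},
])

```text
time_s: 21.05
ee_pos: [0.5572, 0.1195, 0.0503]
eef_rot: [3.14, 0.419, 1.606]
force: [1.9, -2.9, 9.0]
grip_width: 0.0285
grip_force: 35.0
```

```bash
python3 - <<'E'
from h import *
go(deck(-.234,0,.030),TOOLD)
print((DR.T@telemetry.get_obs()["force"]).round(1),telemetry.get_obs()["grip_force"])
E
```

```text
rot units [ 0.0004  0.     -0.0007] | then shift units in new frame [ 0.1021 -0.0087  0.0135] | shift in current frame [ 0.1021 -0.0088  0.0135] t 21.05 F [ 1.9 -2.9  9. ] w 0.0285
[6.4 1.8 7. ] 35.00174045562744
```

Emit:
step_arm([
  {"dx":0.05,"dy":0,"dz":0,"rx":0,"ry":0,"rz":0,"claw":0.9},
  {"dx":0.04,"dy":0,"dz":0,"rx":0,"ry":0,"rz":0,"claw":0.9},
  {"dx":0.02,"dy":0,"dz":0,"rx":0,"ry":0,"rz":0,"claw":0.9},
  {"dx":0.01,"dy":0,"dz":0,"rx":0,"ry":0,"rz":0,"claw":0.9},
  {"dx":0,"dy":0,"dz":0,"rx":0,"ry":0,"rz":0,"claw":0.9},
])

```text
time_s: 21.55
ee_pos: [0.5568, 0.1291, 0.0459]
eef_rot: [3.141, 0.421, 1.606]
force: [1.5, -11.3, 13.6]
grip_width: 0.0289
grip_force: 35.0
```

```bash
python3 - <<'E'
from h import *
go(deck(-.234,0,.030),TOOLD)
print((DR.T@telemetry.get_obs()["force"]).round(1),telemetry.get_obs()["grip_force"])
E
```

```text
rot units [ 0.      0.0015 -0.0009] | then shift units in new frame [-0.0034 -0.009   0.0133] | shift in current frame [-0.0034 -0.009   0.0134] t 21.55 F [  1.5 -11.3  13.6] w 0.0289
[15.9  1.1  7.8] 35.00171363353729
```

Emit:
step_arm([
  {"dx":0.01,"dy":0,"dz":0,"rx":0,"ry":0,"rz":0,"claw":0.9},
  {"dx":0,"dy":0,"dz":0,"rx":0,"ry":0,"rz":0,"claw":0.9},
])

```text
time_s: 21.75
ee_pos: [0.5569, 0.1292, 0.0459]
eef_rot: [3.141, 0.423, 1.606]
force: [0.6, -17.9, 17.5]
grip_width: 0.0284
grip_force: 35.0
```

```bash
python3 - <<'E'
from h import *
go(deck(-.234,0,.030),TOOLD)
print((DR.T@telemetry.get_obs()["force"]).round(1),telemetry.get_obs()["grip_force"])
E
```

```text
rot units [-0.0003  0.0024 -0.0011] | then shift units in new frame [-0.0042 -0.0091  0.0133] | shift in current frame [-0.0041 -0.0091  0.0133] t 21.75 F [  0.6 -17.9  17.5] w 0.0284
[23.5 -0.1  8.7] 35.00165820121765
```

Emit:
step_arm([
  {"dx":-0.005,"dy":0,"dz":0,"rx":0,"ry":0,"rz":0,"claw":0.3},
  {"dx":0,"dy":0,"dz":0,"rx":0,"ry":0,"rz":0,"claw":0.3},
  {"dx":0,"dy":0,"dz":0,"rx":0,"ry":0,"rz":0,"claw":0.3},
  {"dx":0,"dy":0,"dz":0,"rx":0,"ry":0,"rz":0,"claw":0.3},
  {"dx":0,"dy":0,"dz":0,"rx":0,"ry":0,"rz":0,"claw":0.3},
  {"dx":0,"dy":0,"dz":-0.2,"rx":0,"ry":0,"rz":0,"claw":0.3},
  {"dx":0,"dy":0,"dz":-0.35,"rx":0,"ry":0,"rz":0,"claw":0.3},
  {"dx":0.2,"dy":0,"dz":-0.35,"rx":0,"ry":0,"rz":0,"claw":0.3},
  {"dx":0.4,"dy":0,"dz":-0.1,"rx":0,"ry":0,"rz":0,"claw":0.3},
  {"dx":0.4,"dy":0,"dz":0,"rx":0,"ry":0,"rz":0,"claw":0.3},
])

```text
time_s: 22.75
ee_pos: [0.5518, 0.2649, 0.0966]
eef_rot: [3.139, 0.416, 1.605]
force: [1.0, 0.3, -0.8]
grip_width: 0.0656
grip_force: 0.0
```

```bash
python3 - <<'E'
from h import *
t=viewer.camera("top"); s=viewer.camera("side")
for P,nm in((t,"top"),(s,"side")):
    D=((cloud(P)-DO)@DR).reshape(-1,3); hd=D[(D[:,2]>.055)&(D[:,2]<.085)&(abs(D[:,0])<.05)&(abs(D[:,1])<.11)]
    print(nm,len(hd),hd.mean(0).round(4),[d for d in viewer.recognise("vise_knob",P)[:1]])
cv2.imwrite("pics/end.png",np.hstack([cv2.resize(P["img"][a:a+150,b:b+150,::-1],(400,400)) for P,a,b in((t,145,225),(s,140,215))]))
E
```

```text
top 1395 [0.0072 0.0004 0.0725] [{'rect': [241.8, 216.0, 293.9, 230.4], 'score': 0.7}]
side 946 [0.     0.0411 0.0745] [{'rect': [410.9, 164.7, 430.8, 190.9], 'score': 0.34}]
```

View pics/end.png

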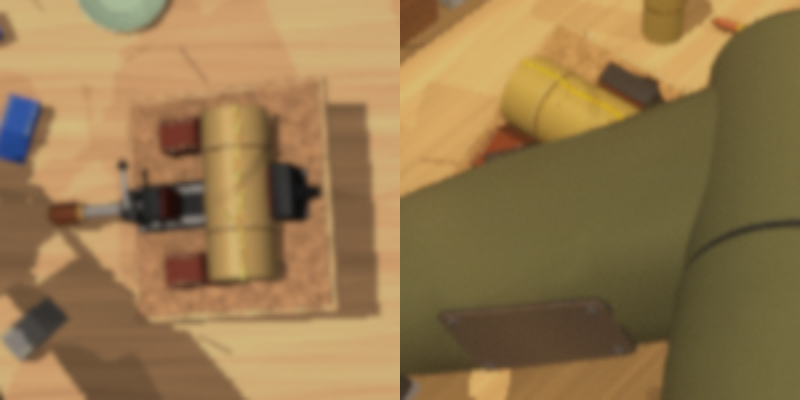

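The final view shows the jaw drawn back with the knob at (62,213). Both chocks sit under the holder, at (180,135) and (185,268). The holder is in place with its seam up, and the arm is clear.

```bash
python3 -c "
from station import hand_in
print(hand_in())"
```

```text
the job is handed in; nothing more can be done
None
```

I set both red-brown chocks snug under the holder and let go, then drew the vise knob back to its stop; the holder stayed put with its seam up, and I handed the job in at about 23 s (no verdict came back).

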